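Find the flavour tile clip that catches the topping cover

ROBOT

A 6-joint arm with a two-finger parallel gripper is mounted at the origin on the work surface. World frame = base frame: x ahead of the robot, y to its left, z up, the work surface at z = 0. Lengths are in mm, angles in rad, forces in N, time in s.
With the tool pointing down it reaches from about 350 to 975 mm from the base axis. Payload 7.1 kg.
Tool frame: the origin (TCP) lies at the very end of the fingers, on their centre line; the grasp point (between the pads) lies 19 mm behind it; z points along the fingers, y is the line along which they close (so a half turn about z gives the same grasp; the last joint's range is limited). The gripper opens to 88 mm and grips with 3 to 60 N. Pads are 20 mm wide; open, the fingers measure 115 mm over their backs; the gripper's body (75 mm by 178 mm) begins 61 mm behind the grasp point.
Start: joints at [-1.165, 0.423, 1.63, -0, 1.089, -0.019], TCP at [257.602, -569.426, 222.675] pointing down, gripper open.
Joint ranges: [-3, 3], [-0.9, 2.11], [0.09, 2.58], [-1.31, 4.45], [0.11, 2.69], [-2.54, 2.54]. Speed limits (rad/s): [2.39, 2.39, 3.01, 3.14, 3.14, 3.14].

INTERFACE

Orientations are given as a rotation vector (axis times angle).
In Python, from workcell import get_obs, get_image, job, models gives the robot as it stands.
- The arm moves only by the tool jog_arm, never from a script. Its argument "increments" is one flat list of numbers, 7 for each row, row after row: the turn, a rotation vector about the tool's x, y, z in degrees, then the shift along the tool's x, y, z in mm, then the opening in per cent of the stroke, from 0 (shut) to 100 (fully open). A call has 1 to 12 rows; each row shifts and turns the commanded pose from where the row before left it, along the tool's axes as they then stand; what a row does not reach is not made up. A row lasts 1/8 s, in which the tool goes at most 62.5 mm and 10.7 degrees, less where a joint would pass 70% of its speed; a pose out of reach is approached as far as the arm can. A call is refused whole if a number of a shift passes 62.5 or a number of a turn 10.7, either way. A call with a gripper value outside its range is refused whole. The fingers move at their own pace and stop on an object; the grip force is fixed at half the most. Time passes only in rows, so rows that do not move let the fingers close. It gives the time, the measured TCP pose, the force, the opening and the grip force at its end, in the units of the state.
- get_obs(): the state, without advancing time (a new reading comes with each control period).
- get_image(name): name is "side" or "top"; returns a dict with "pixels" (384x512x3 uint8, blue, green, red), "depth" (384x512 float32, mm along the optical axis (not along the pixel's ray), 0 where there is no reading), "fx", "fy", "cx", "cy" (pixels), "cam_to_world" (4x4, takes a point from camera to world coordinates). Camera axes: x right, y up, looking along -z (the intrinsics and any distortion apply to the point x, -y, -z); pixel columns grow to the right and rows downward; lengths in mm; the calibration is good to about 2 mm. A picture is of the moment at which its call begins.
- job.close_job(): hands the job in; it is judged then, once.
Trained networks look in the newest picture that a camera, given by its name, has taken for a name from the list of things; names that differ only in an ending like _2 or _b are one class to them, and where a whole thing is asked for, a point or a joint stands for the part that bears it (a point fixed in the world has none). Each returns a list of dicts, best first, with "p" (0 to 1); they miss things now and then, are a little off and sometimes report something else, mostly with a low value. They report only what shows in the picture. A call takes as long as a camera call. They do not tell look-alikes from the thing itself.
- models.look_for(target, camera): "centre" ([x, y, z] in mm, in world coordinates, good to about 4 mm: the middle of the surface that is visible of it).
- models.regions_of(target, camera): "region" (384x512 bool, what is visible of it).
The state is a dict: "t": time; "qpos": joint angles; "qvel": joint speeds; "joint_torque": joint torques, N m; "ee_pos": TCP position; "orientation": TCP orientation; "ft_force": force on the tool from outside, world axes, zero at the start; "moment": the same for the moment, N m; "width": finger opening in mm; "grasp_force": force on a finger pad.
Only numpy, scipy, OpenCV 4.12 (cv2) and the standard library are available. Lean on these libraries where they do the work, as an engineer would, in place of code of your own. Each camera call takes 0.05 s, during which the arm holds its last target. There are 200 camera calls.

TASK

The sliding cover of the topping rail catches on the bent spring clip of one of the flavour tiles: slide the cover towards shut until you feel it bind, without forcing it, then back it off about two centimetres so that the clip is free. Lift that tile with its clip off the sneeze guard rail, stand it upright on a free spot of the blue tray and let go, then slide the cover fully shut. Leave the other tiles on the rail and everything else where it is.

Things in the scene. Friction and masses are not known exactly. Their poses are not given: they have to be found in the camera images.
- pull (a point): middle of the black pull (14 thick in y, 110 long in x, 22 tall) on top of the upright lip along the cover's leading edge; this point is its centre: its top is 11 mm higher, the cover's plate 35 mm lower, the lip as thick as the pull. Pinch it from above, closing along y. x points to the customer side, y along the track: shuts towards -y, opens towards +y.
- cover (a joint): travel of the sliding clear cover in m: 0 = fully open (stowed over the mint-green hood), 0.42 = fully shut over the four pans, at its stop. The cover weighs 0.7 kg, stays where it is left and runs with about 1.5 N of drag. The bent clip leg is springy: it gives about 12 mm under roughly 10 N, then it is solid.
- cover_edge (a point): the rear top corner of the cover's leading edge (the end of the lip nearest the tiles), on its leading (-y) face; axes as for pull. It runs 30 mm in front (-x) of the tiles' centre plane. When the lip meets the bent leg, this point is about 5 mm (along y) before the middle of the tile concerned, and up to 10 mm past it once the leg is pushed aside
- tile_a_mid (a point): centre of flavour tile a with its clip (half-way up its 103 mm): a white ceramic tile 10 thick (x), 56 wide (y), 76 tall, upright in a steel spring clip on the guard rail; about 0.19 kg. The tile's top is 51.5 mm above this point; bare tile begins 13.5 mm below it. Its y runs along the rail, x to the customer side, z up.
- tile_b_mid (a point): centre of flavour tile b with its clip (half-way up its 103 mm): a white ceramic tile 10 thick (x), 56 wide (y), 76 tall, upright in a steel spring clip on the guard rail; about 0.19 kg. The tile's top is 51.5 mm above this point; bare tile begins 13.5 mm below it. Its y runs along the rail, x to the customer side, z up.
- tile_c_mid (a point): centre of flavour tile c with its clip (half-way up its 103 mm): a white ceramic tile 10 thick (x), 56 wide (y), 76 tall, upright in a steel spring clip on the guard rail; about 0.19 kg. The tile's top is 51.5 mm above this point; bare tile begins 13.5 mm below it. Its y runs along the rail, x to the customer side, z up.
- tile_d_mid (a point): centre of flavour tile d with its clip (half-way up its 103 mm): a white ceramic tile 10 thick (x), 56 wide (y), 76 tall, upright in a steel spring clip on the guard rail; about 0.19 kg. The tile's top is 51.5 mm above this point; bare tile begins 13.5 mm below it. Its y runs along the rail, x to the customer side, z up.
- tray: pale blue tray fixed on the counter, 320 (x) x 200 (y), walls 4 thick and 22 high; origin at the centre of its underside, floor 4 mm above it
- tin: bystander, leave alone: sprinkle tin, steel with a lilac band, 62 diameter x 92 tall, loose on the tray; origin at the centre of its underside
- cone: bystander, leave alone: white ceramic cone ornament, 60 diameter foot, 107 tall, loose on the tray; origin at the centre of its underside
- scoop: bystander, leave alone: rose gold ice cream scoop lying lengthwise on the tray, 210 long, 58 wide, 26 tall; origin under its bowl, handle along -x
- dish: bystander, leave alone: clear glass dish on a foot, 110 diameter x 68 tall; origin at the centre of its underside
- cups: bystander, leave alone: stack of paper cups, 84 diameter x 135 tall; origin at the centre of its underside
- sauce: bystander, leave alone: brown sauce bottle with red cap, 56 diameter x 170 tall; origin at the centre of its underside
- jar: bystander, leave alone: glass wafer jar with rose gold lid, 88 diameter x 143 tall; origin at the centre of its underside
- tile_a: flavour tile a with its clip, whole; origin between the clip's feet, 51.5 mm below tile_a_mid. The clip is a U-shaped saddle (34 x 40 mm on plan, sides 20 deep), loose on the rail between two dark collars: it lifts straight off (25 mm up is clear) and stands by itself on a flat floor. Near its foot, at y = 0, a short spring leg points to -x; on one of the four tiles it is bent out 25 mm and catches the cover's lip
- tile_b: flavour tile b with its clip, whole; origin between the clip's feet, 51.5 mm below tile_b_mid. The clip is a U-shaped saddle (34 x 40 mm on plan, sides 20 deep), loose on the rail between two dark collars: it lifts straight off (25 mm up is clear) and stands by itself on a flat floor. Near its foot, at y = 0, a short spring leg points to -x; on one of the four tiles it is bent out 25 mm and catches the cover's lip
- tile_c: flavour tile c with its clip, whole; origin between the clip's feet, 51.5 mm below tile_c_mid. The clip is a U-shaped saddle (34 x 40 mm on plan, sides 20 deep), loose on the rail between two dark collars: it lifts straight off (25 mm up is clear) and stands by itself on a flat floor. Near its foot, at y = 0, a short spring leg points to -x; on one of the four tiles it is bent out 25 mm and catches the cover's lip
- tile_d: flavour tile d with its clip, whole; origin between the clip's feet, 51.5 mm below tile_d_mid. The clip is a U-shaped saddle (34 x 40 mm on plan, sides 20 deep), loose on the rail between two dark collars: it lifts straight off (25 mm up is clear) and stands by itself on a flat floor. Near its foot, at y = 0, a short spring leg points to -x; on one of the four tiles it is bent out 25 mm and catches the cover's lip
Mind the look-alikes: they are no part of the job. Leave any yellow look-alike of the tile_c alone.

How it is judged:
By the outcome, as a careful person would: the job done as asked, in the order asked, and still so for the second after the job is handed in, with the robot touching nothing.
It also fails if it takes over 72 s, if anything falls off the work surface, if the arm or the gripper's body presses on something with over 40 N, if the wrist force passes 120 N, or if a joint passes its speed limit or range.

## Working session

There is one attempt and no reset: what is moved stays moved. The work goes in short steps, Python scripts to look and compute and a tool call to move; the robot and the scene stay as the last step left them, time stands still between calls to the robot, and variables do not carry over. Pictures are saved under pics/ and viewed, at most 10 in all, crops included, and the job is handed in when it is done.

Besides the shell and the picture viewer there is one more tool, called after ">>>" in YAML: its name, and indented under it one key for each argument. jog_arm: Moves the arm, as the interface text tells. Its arguments: {"type":"object","properties":{"increments":{"type":"array"}},"required":["increments"]}

```bash
mkdir -p pics; cat > h.py <<'E'
import numpy as np, cv2
from workcell import get_obs, get_image, job, models
def world(im,u,v,d=None):
    if d is None: d=im['depth'][int(v),int(u)]
    p=np.array([(u-im['cx'])/im['fx']*d,-(v-im['cy'])/im['fy']*d,-d,1])
    return (im['cam_to_world']@p)[:3]
def pix(im,P):
    q=np.linalg.inv(im['cam_to_world'])@np.append(P,1)
    return [im['cx']+im['fx']*q[0]/-q[2], im['cy']+im['fy']*q[1]/q[2]]
E
python3 - <<'E'
from h import *
o=get_obs(); print({k:np.round(v,3) for k,v in o.items()})
I={c:get_image(c) for c in('top','side')}
for c in I: cv2.imwrite(f'pics/{c}0.png',cv2.resize(I[c]['pixels'],(800,600)))
for n in['pull','cover_edge','tile_a_mid','tile_a','tray','tin','cone','scoop','dish','cups','sauce','jar']:
  for c in I:
    print(n,c,[(np.round(r['centre']).astype(int).tolist(),round(r['p'],2),np.round(pix(I[c],r['centre'])).astype(int).tolist()) for r in models.look_for(n,c)][:6])
E
```

```text
{'t': np.float64(0.0), 'qpos': array([-1.165,  0.424,  1.631, -0.   ,  1.089, -0.019]), 'qvel': array([-0.001, -0.002, -0.001, -0.   , -0.001,  0.002]), 'joint_torque': array([-6.0000e-03, -5.4464e+01, -2.7367e+01,  6.4000e-02,  2.3000e-02,
       -0.0000e+00]), 'ee_pos': array([ 257.405, -568.906,  221.905]), 'orientation': array([-3.069, -0.662,  0.   ]), 'ft_force': array([ 0.06 , -1.317,  0.682]), 'moment': array([0.007, 0.055, 0.002]), 'grasp_force': np.float64(0.0), 'width': np.float64(87.727)}
pull top [([505, 443, 168], 0.61, [117, 217]), ([656, 48, 245], 0.34, [250, 159])]
pull side [([510, 474, 172], 0.75, [256, 306]), ([759, 73, 106], 0.53, [184, 199]), ([653, 164, 231], 0.4, [212, 191])]
cover_edge top [([657, -52, 245], 0.23, [285, 158])]
cover_edge side [([513, 478, 172], 0.82, [254, 307]), ([656, -135, 249], 0.75, [225, 122])]
tile_a_mid top [([659, -147, 248], 0.51, [319, 156])]
tile_a_mid side [([656, -139, 248], 0.63, [225, 122])]
tile_a top [([652, -49, 242], 0.8, [284, 160]), ([338, 465, 44], 0.7, [120, 276]), ([663, -144, 246], 0.6, [318, 155]), ([648, 157, 243],
[... 570 characters left out ...]
)]
scoop top [([494, -402, 25], 0.97, [390, 223])]
scoop side [([521, -408, 23], 0.48, [270, 131]), ([651, 162, 235], 0.34, [213, 190])]
dish top [([605, -314, 94], 0.3, [366, 185])]
dish side [([782, -86, 45], 0.65, [188, 178])]
cups top []
cups side [([744, -236, 113], 0.89, [205, 136])]
sauce top [([505, 444, 171], 0.61, [116, 217]), ([752, 52, 112], 0.53, [249, 141])]
sauce side [([757, 76, 105], 0.73, [185, 200]), ([654, 59, 248], 0.43, [217, 162])]
jar top [([770, 181, 142], 0.57, [208, 133]), ([656, -52, 241], 0.52, [285, 159]), ([506, 438, 169], 0.24, [118, 217])]
jar side [([773, 209, 108], 0.75, [170, 231]), ([659, -137, 250], 0.71, [224, 121]), ([511, 476, 173], 0.54, [255, 306])]
```

View pics/top0.png

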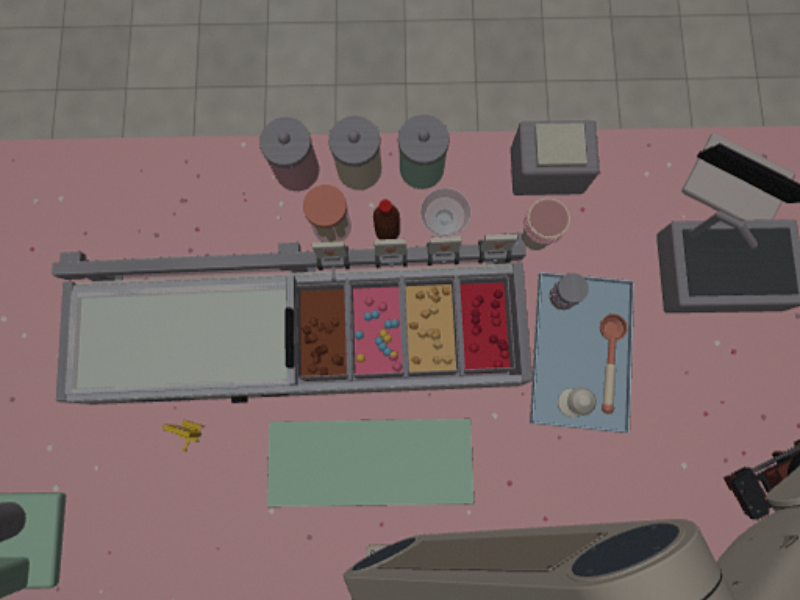

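View pics/side0.png

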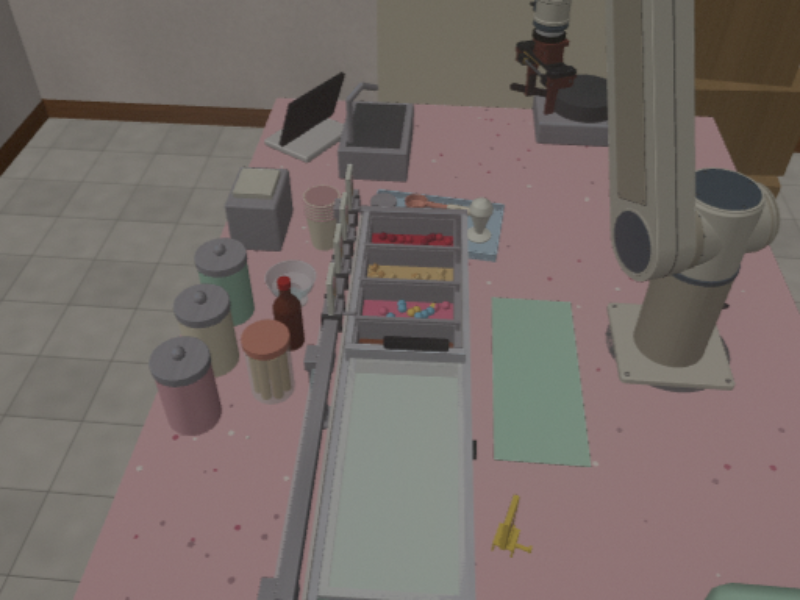

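The top view (800 px wide) shows the black pull at (290,337), four tiles at (330,252), (390,250), (444,249) and (497,246), the tray at (583,350) with tin, scoop and cone, and a yellow thing at (185,430). In the side view the pull is at (415,344). The network "pull" hits at y≈440 are wrong. Pull candidates are the black bar at (290,337) and the small black block at (239,399). I choose the bar.

```bash
python3 - <<'E'
from h import *
I={c:get_image(c) for c in('top','side')}
for c,(x0,y0,x1,y1) in {'top':(175,145,345,255),'side':(195,100,305,235)}.items():
  im=I[c]; cv2.imwrite(f'pics/{c}crop.png',cv2.resize(im['pixels'][y0:y1,x0:x1],None,fx=4.4,fy=4.4,interpolation=cv2.INTER_CUBIC))
  hsv=im['pixels'].max(2)
  m=(hsv<45).astype(np.uint8)
  n,l,s,ce=cv2.connectedComponentsWithStats(m)
  for i in range(1,n):
    x,y,w,h,a=s[i]
    if a>40 and x0<=ce[i][0]<=x1 and y0<=ce[i][1]<=y1:
      vv,uu=np.where(l==i); P=np.array([world(im,u,v) for u,v in zip(uu,vv)])
      print(c,s[i],np.round(np.median(P,0)),np.round(np.percentile(P,[3,97],0)).tolist())
im=I['top']
for u,v in [(211,161),(249,160),(284,159),(318,157),(373,225),(345,180),(402,180),(342,272),(402,274),(191,178),(191,245),(333,170),(333,245)]:
  print(u,v,np.round(world(im,u,v)))
# tall points at rail: tiles
d=im['depth'];vv,uu=np.mgrid[0:384,0:512]
P=np.stack([(uu-im['cx'])/im['fx']*d,-(vv-im['cy'])/im['fy']*d,-d,np.ones_like(d)],-1)@im['cam_to_world'].T
m=((P[...,2]>215)&(P[...,0]>600)&(P[...,0]<720)&(abs(P[...,1])<260)).astype(np.uint8)
n,l,s,ce=cv2.connectedComponentsWithStats(m)
for i in range(1,n):
  if s[i][4]>15: q=P[l==i]; print('tile',s[i],np.round(np.percentile(q[:,:3],[3,50,97],0)).tolist())
E
```

```text
top [239 135  16  18 163] [746.  56.  83.] [[738.0, 36.0, 21.0], [764.0, 84.0, 138.0]]
top [183 197   5  38 187] [500. 233. 216.] [[451.0, 228.0, 211.0], [551.0, 240.0, 221.0]]
side [246 216  41   8 200] [515. 241. 214.] [[460.0, 232.0, 203.0], [552.0, 246.0, 221.0]]
211 161 [649. 157. 254.]
249 160 [653.  50. 244.]
284 159 [655. -49. 240.]
318 157 [ 657. -144.  248.]
373 225 [ 490. -353.    3.]
345 180 [ 640. -265.   21.]
402 180 [ 636. -454.   22.]
342 272 [ 339. -242.    3.]
402 274 [ 330. -431.   15.]
191 178 [623. 228. 158.]
191 245 [432. 246.  22.]
333 170 [ 640. -200.  163.]
333 245 [ 420. -200.   99.]
tile [274 151  22  12 213] [[653.0, -76.0, 218.0], [656.0, -49.0, 268.0], [665.0, -23.0, 287.0]]
tile [308 150  23  12 219] [[656.0, -172.0, 218.0], [659.0, -144.0, 266.0], [667.0, -119.0, 288.0]]
tile [239 153  21  11 210] [[650.0, 22.0, 220.0], [653.0, 48.0, 267.0], [661.0, 74.0, 289.0]]
tile [200 154  22  12 214] [[647.0, 130.0, 219.0], [650.0, 157.0, 266.0], [658.0, 183.0, 288.0]]
```

View pics/topcrop.png

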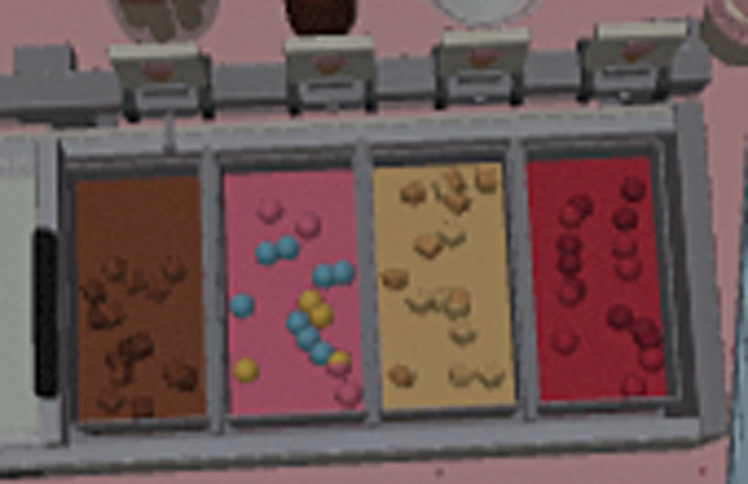

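View pics/sidecrop.png

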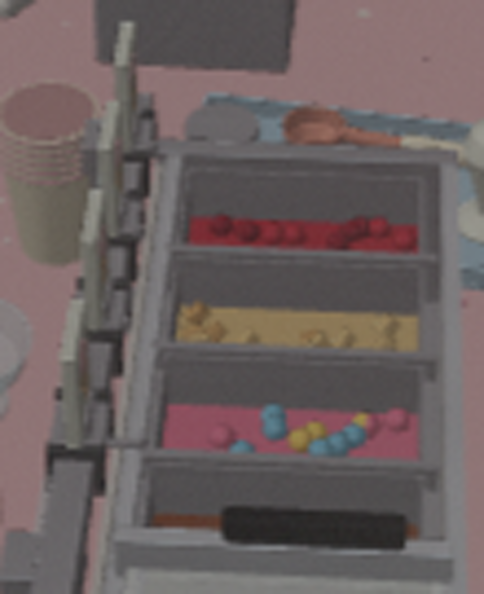

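The crops settle two things. A long leg sticks out at top-crop (168,130) and side-crop (125,443), under the tile at y≈157, while the other tiles show only stubs. The pull is the black bar at top-crop (45,310), with its world centre at about (501, 234, 210). The track is yawed by about +1.7°. Moving now.

>>> jog_arm:
  increments: [0,0,0,39,-45,-5,100,0,0,0,39,-45,-5,100,0,0,0,39,-45,-5,100,0,0,0,39,-45,-5,100,0,0,0,39,-45,-5,100,0,0,0,39,-45,-5,100,0,0,0,39,-45,-5,100,0,0,0,39,-45,-5,100,0,0,0,39,-45,-5,100,0,0,0,39,-45,-5,100,0,0,0,39,-45,-5,100,0,0,0,39,-45,-5,100]

```text
t: 2.9
ee_pos: [461.8, 117.6, 283.2]
orientation: [3.071, 0.663, 0.002]
ft_force: [0.5, -0.6, 0.6]
width: 87.9
grasp_force: 0.0
```

>>> jog_arm:
  increments: [0,0,-10.5,0,0,0,100,0,0,-10.5,0,0,0,100,0,0,-10.5,0,0,0,100,0,0,-10.5,0,0,0,100,0,0,-10.5,0,0,0,100,0,0,-10.5,0,0,0,100,0,0,-10.5,0,0,0,100,0,0,-10.5,0,0,0,100,0,0,-10.5,0,0,0,100,0,0,-10.5,0,0,0,100,0,0,-10.5,0,0,0,100,0,0,-10.5,0,0,0,100]

```text
t: 4.4
ee_pos: [461.5, 115.4, 282.8]
orientation: [0.795, 3.039, 0.0]
ft_force: [0.4, 0.2, 0.2]
width: 87.8
grasp_force: 0.0
```

>>> jog_arm:
  increments: [0,0,-10.5,0,0,0,100,0,0,-10.5,0,0,0,100,0,0,-10.5,0,0,0,100,0,0,0,0,0,0,100]

```text
t: 4.9
ee_pos: [461.5, 115.5, 282.8]
orientation: [-0.048, 3.141, 0.0]
ft_force: [-0.0, -0.7, -0.4]
width: 87.9
grasp_force: 0.0
```

```bash
cat >> h.py <<'E'
from scipy.spatial.transform import Rotation as Rt
def delta(P,yaw=None):
    "tool-frame shift to world point P and remaining turn about tool z to bring tool y to yaw (deg)"
    o=get_obs(); R=Rt.from_rotvec(o['orientation']).as_matrix()
    y=np.degrees(np.arctan2(R[1,1],R[0,1]))
    print('t',round(o['t'],2),'pos',np.round(o['ee_pos'],1),'yaw',round(y,2),'zaxis',np.round(R[:,2],3),'q',np.round(o['qpos'],2),'F',np.round(o['ft_force'],1))
    print('shift',np.round(R.T@(np.array(P)-o['ee_pos']),1),'turn',None if yaw is None else round(-(yaw-y),2))
E
python3 - <<'E'
from h import *
delta([501,234,191],91.7)
E
```

```text
t 4.9 pos [461.5 115.5 282.8] yaw 91.74 zaxis [ 0.  0. -1.] q [ 0.22  0.13  1.89  0.    1.13 -1.38] F [-0.  -0.7 -0.4]
shift [-43.1 117.3  91.8] turn 0.04
```

>>> jog_arm:
  increments: [0,0,0,-14,39,10,100,0,0,0,-14,39,10,100,0,0,0,-15,39,10,100,0,0,0,0,0,20,100,0,0,0,0,0,20,100,0,0,0,0,0,20,100,0,0,0,0,0,2,100,0,0,0,0,0,0,0,0,0,0,0,0,0,0,0,0,0,0,0,0,0,0,0,0,0,0,0,0,0,0,0,0,0,0,0]

```text
t: 6.4
ee_pos: [500.8, 233.8, 190.9]
orientation: [-0.05, 3.141, 0.0]
ft_force: [0.3, 0.0, 0.7]
width: 41.4
grasp_force: 0.0
```

```bash
python3 - <<'E'
from h import *
delta([501,234,191],91.7); print(get_obs()['width'],get_obs()['grasp_force'],get_obs()['moment'])
E
```

```text
t 6.4 pos [500.8 233.8 190.9] yaw 91.83 zaxis [ 0.  0. -1.] q [ 0.42  0.36  1.82  0.    0.97 -1.19] F [0.3 0.  0.7]
shift [-0.3  0.2 -0.1] turn 0.13
41.372587307577554 0.0 [ 0.07813468 -0.11388785  0.01717505]
```

>>> jog_arm:
  increments: [0,0,0,0,0,0,0,0,0,0,0,0,0,0,0,0,0,0,0,0,0,0,0,0,0,0,0,0,0,0,0,0,0,0,0,0,0,0,0,0,0,0,0,0,0,0,0,0,0]

```text
t: 7.28
ee_pos: [500.7, 233.9, 190.7]
orientation: [-0.05, 3.141, 0.0]
ft_force: [-0.5, 1.7, -0.2]
width: 14.3
grasp_force: 30.0
```

>>> jog_arm:
  increments: [0,0,0,0,-5,0,0,0,0,0,0,-7,0,0,0,0,0,0,-7,0,0,0,0,0,0,-7,0,0,0,0,0,0,-7,0,0,0,0,0,0,-7,0,0,0,0,0,0,-5,0,0,0,0,0,0,-3,0,0,0,0,0,0,0,0,0]

```text
t: 8.4
ee_pos: [502.0, 185.2, 190.6]
orientation: [0.05, -3.141, 0.001]
ft_force: [-3.3, -1.1, 2.1]
width: 13.9
grasp_force: 30.0
```

>>> jog_arm:
  increments: [0,0,0,0,-2,0,0,0,0,0,0,-2,0,0,0,0,0,0,-2,0,0,0,0,0,0,-2,0,0]

```text
t: 8.9
ee_pos: [502.2, 177.7, 190.6]
orientation: [0.05, -3.141, -0.0]
ft_force: [-4.4, 2.4, 2.1]
width: 13.8
grasp_force: 30.0
```

>>> jog_arm:
  increments: [0,0,0,0,-2,0,0,0,0,0,0,-2,0,0,0,0,0,0,-1,0,0]

```text
t: 9.28
ee_pos: [502.3, 172.6, 190.6]
orientation: [0.05, -3.141, 0.0]
ft_force: [-5.1, 1.2, 2.1]
width: 13.9
grasp_force: 30.0
```

>>> jog_arm:
  increments: [0,0,0,0,-2,0,0,0,0,0,0,-1,0,0]

```text
t: 9.52
ee_pos: [502.4, 169.6, 190.7]
orientation: [0.05, -3.141, 0.0]
ft_force: [-5.2, 2.3, 2.1]
width: 13.5
grasp_force: 30.0
```

>>> jog_arm:
  increments: [0,0,0,0,-2,0,0,0,0,0,0,-1,0,0]

```text
t: 9.78
ee_pos: [502.5, 166.6, 190.6]
orientation: [0.05, -3.14, 0.0]
ft_force: [-5.2, 1.6, 3.4]
width: 13.8
grasp_force: 30.0
```

>>> jog_arm:
  increments: [0,0,0,0,-2,0,0,0,0,0,0,0,0,0]

```text
t: 10.02
ee_pos: [502.6, 164.5, 190.6]
orientation: [0.05, -3.14, 0.001]
ft_force: [-4.1, -0.1, 3.9]
width: 13.8
grasp_force: 30.0
```

>>> jog_arm:
  increments: [0,0,0,0,-2,0,0,0,0,0,0,0,0,0]

```text
t: 10.28
ee_pos: [502.6, 162.5, 190.6]
orientation: [0.05, -3.14, 0.0]
ft_force: [-5.8, 1.0, 3.7]
width: 13.9
grasp_force: 30.0
```

>>> jog_arm:
  increments: [0,0,0,0,-2,0,0,0,0,0,0,0,0,0]

```text
t: 10.52
ee_pos: [502.7, 160.6, 190.6]
orientation: [0.05, -3.14, 0.0]
ft_force: [-4.9, 0.9, 2.9]
width: 14.0
grasp_force: 30.0
```

>>> jog_arm:
  increments: [0,0,0,0,-2,0,0,0,0,0,0,0,0,0]

```text
t: 10.78
ee_pos: [502.7, 158.7, 190.6]
orientation: [0.05, -3.14, 0.0]
ft_force: [-5.2, 0.2, 2.5]
width: 13.7
grasp_force: 30.0
```

```bash
python3 - <<'E'
from h import *
o=get_obs();print(o['ee_pos'],o['ft_force'],o['moment'],o['joint_torque'])
t=get_image('top');s=get_image('side')
a=cv2.resize(t['pixels'][140:250,170:300],(800,677))[:600]
b=cv2.resize(s['pixels'][100:250,190:310],None,fx=4,fy=4)
cv2.imwrite('pics/c1.png',cv2.resize(a,(520,390)).copy() if 0 else np.hstack([cv2.resize(t['pixels'][145:235,180:270],(400,400)),cv2.resize(s['pixels'][150:240,195:285],(400,400))]))
E
```

```text
[502.73998865 158.70354845 190.63809197] [-5.20098356  0.15845088  2.51461846] [ 0.31485326  0.67891631 -0.22642489] [ -1.43094264 -44.06107306 -26.08962178  -0.81689855  -1.21746998
  -0.25253476]
```

View pics/c1.png

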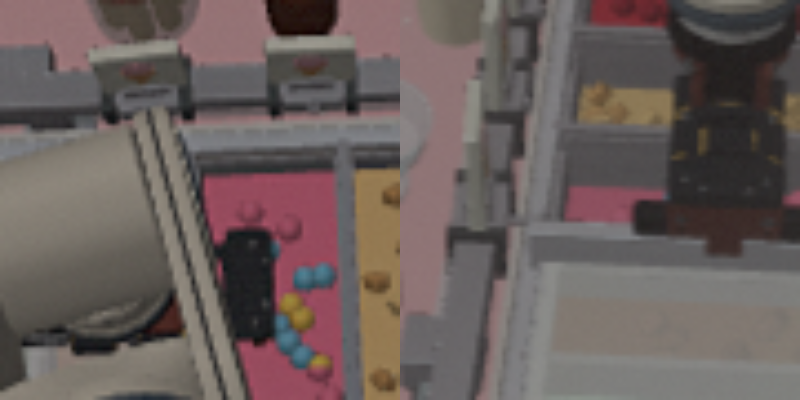

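The crop shows the cover moved with the grip. In the side half, the lip end at (530,228) is just short of the leg at (515,218). I'll continue gently.

>>> jog_arm:
  increments: [0,0,0,0,-2,0,0,0,0,0,0,0,0,0]

```text
t: 11.12
ee_pos: [502.8, 156.9, 190.7]
orientation: [0.05, -3.14, -0.001]
ft_force: [-5.8, 3.1, 2.6]
width: 13.9
grasp_force: 30.0
```

>>> jog_arm:
  increments: [0,0,0,0,-2,0,0,0,0,0,0,0,0,0]

```text
t: 11.38
ee_pos: [502.8, 155.2, 190.7]
orientation: [0.05, -3.14, -0.001]
ft_force: [-5.2, 4.0, 1.5]
width: 13.9
grasp_force: 30.0
```

>>> jog_arm:
  increments: [0,0,0,0,-1,0,0,0,0,0,0,0,0,0]

```text
t: 11.62
ee_pos: [502.8, 154.4, 190.6]
orientation: [0.05, -3.14, -0.002]
ft_force: [-6.4, 5.7, 1.8]
width: 14.2
grasp_force: 30.0
```

>>> jog_arm:
  increments: [0,0,0,0,-2,0,0,0,0,0,0,0,0,0]

```text
t: 11.88
ee_pos: [502.9, 152.6, 190.6]
orientation: [0.05, -3.14, -0.002]
ft_force: [-5.3, 6.8, 2.0]
width: 14.1
grasp_force: 30.0
```

It binds: the y force climbs from about 0 at y=159 to about 7 N at y=152.6. Backing off 22 mm and releasing.

>>> jog_arm:
  increments: [0,0,0,0,4,0,0,0,0,0,0,6,0,0,0,0,0,0,6,0,0,0,0,0,0,5,0,0,0,0,0,0,1,0,0,0,0,0,0,0,0,0,0,0,0,0,0,0,35,0,0,0,0,0,0,35,0,0,0,0,0,0,35]

```text
t: 13.0
ee_pos: [503.1, 173.8, 190.8]
orientation: [-0.05, 3.14, 0.0]
ft_force: [-0.3, -0.9, 0.1]
width: 30.9
grasp_force: 0.0
```

>>> jog_arm:
  increments: [0,0,0,0,0,-40,100,0,0,0,0,0,-50,100,0,0,0,0,0,-50,100,0,0,10,0,0,0,100,0,0,10,0,0,0,100,0,0,10,0,0,0,100,0,0,10,0,0,0,100,0,0,10,0,0,0,100,0,0,10,0,0,0,100,0,0,10,0,0,0,100,0,0,10,0,0,0,100,0,0,10,0,0,0,100]

```text
t: 14.5
ee_pos: [502.8, 173.8, 330.7]
orientation: [2.192, 2.25, 0.0]
ft_force: [0.4, -0.2, -0.1]
width: 88.0
grasp_force: 0.0
```

```bash
python3 - <<'E'
from h import *
for c in('top','side'):
  im=get_image(c); d=im['depth'];vv,uu=np.mgrid[0:384,0:512]
  P=np.stack([(uu-im['cx'])/im['fx']*d,-(vv-im['cy'])/im['fy']*d,-d,np.ones_like(d)],-1)@im['cam_to_world'].T
  m=(P[...,2]>225)&(P[...,2]<300)&(P[...,0]>630)&(P[...,0]<680)&(P[...,1]>115)&(P[...,1]<200)
  q=P[m][:,:3]; print(c,len(q),np.round(np.percentile(q,[2,25,50,75,98],0)).tolist())
  for z in(230,250,270,283):
    k=q[abs(q[:,2]-z)<7]
    if len(k)>3: print(z,len(k),np.round(np.percentile(k,[5,50,95],0),1).tolist())
  for r in models.look_for('tile_a_mid',c): print(r['p'],np.round(r['centre']))
  cv2.imwrite(f'pics/d{c}.png',im['pixels'])
delta([652,157,320],1.7)
E
```

```text
top 136 [[648.0, 130.0, 229.0], [650.0, 139.0, 251.0], [652.0, 150.0, 273.0], [654.0, 159.0, 284.0], [661.0, 170.0, 287.0]]
230 13 [[649.1, 134.2, 227.7], [651.2, 150.3, 231.1], [653.4, 166.0, 234.1]]
250 20 [[648.7, 131.8, 243.4], [650.1, 150.4, 250.6], [653.0, 166.4, 255.7]]
270 24 [[648.4, 130.0, 264.8], [650.6, 149.0, 270.0], [654.1, 166.2, 276.7]]
283 63 [[649.2, 132.0, 279.5], [654.3, 150.8, 284.4], [660.4, 169.5, 287.4]]
0.58 [ 660. -144.  248.]
0.57 [796. -69.  38.]
side 145 [[648.0, 131.0, 227.0], [650.0, 157.0, 250.0], [652.0, 179.0, 274.0], [655.0, 184.0, 286.0], [660.0, 187.0, 289.0]]
230 21 [[648.0, 133.2, 225.3], [652.1, 184.0, 230.2], [656.4, 186.1, 236.7]]
250 17 [[647.4, 170.3, 245.3], [650.1, 182.1, 249.7], [655.4, 186.3, 254.8]]
270 26 [[648.5, 155.9, 263.6], [650.9, 183.3, 271.0], [656.3, 186.9, 276.1]]
283 66 [[648.6, 132.2, 277.4], [653.6, 163.4, 286.0], [659.4, 185.6, 288.5]]
0.68 [ 661. -138.  249.]
0.41 [ 376. -307.   47.]
t 14.7 pos [502.7 173.8 330.7] yaw 2.06 zaxis [ 0. -0. -1.] q [ 0.31  0.17  1.72 -0.    1.25  0.27] F [ 0.2 -0.   1.1]
shift [-22.1 148.6  10.7] turn 0.36
```

>>> jog_arm:
  increments: [0,0,0.4,-7,50,0,100,0,0,0,-7,50,0,100,0,0,0,-7,51,0,100,0,0,0,0,0,20,100,0,0,0,0,0,30,100,0,0,0,0,0,30,100,0,0,0,0,0,5,100,0,0,0,0,0,0,100]

```text
t: 15.7
ee_pos: [653.7, 157.1, 246.0]
orientation: [-2.192, -2.25, 0.0]
ft_force: [0.1, 0.7, 0.5]
width: 88.1
grasp_force: 0.0
```

```bash
python3 - <<'E'
from h import *
delta([654.5,158,245],1.7)
E
```

```text
t 15.7 pos [653.7 157.1 246. ] yaw 1.5 zaxis [-0. -0. -1.] q [0.22 0.47 1.5  0.   1.17 0.19] F [0.1 0.7 0.5]
shift [0.9 0.8 1. ] turn -0.2
```

Close on the tile, then check.

>>> jog_arm:
  increments: [0,0,0,1,1,0,0,0,0,0,0,0,0,0,0,0,0,0,0,0,0,0,0,0,0,0,0,0,0,0,0,0,0,0,0,0,0,0,0,0,0,0,0,0,0,0,0,0,0,0,0,0,0,0,0,0,0,0,0,0,0,0,0,0,0,0,0,0,0,0,0,0,0,0,0,0,0]

```text
t: 17.08
ee_pos: [655.0, 158.0, 245.6]
orientation: [-2.193, -2.249, 0.0]
ft_force: [0.7, 0.1, -0.6]
width: 9.9
grasp_force: 30.0
```

>>> jog_arm:
  increments: [0,0,0,0,0,-5,0,0,0,0,0,0,-10,0,0,0,0,0,0,-15,0,0,0,0,0,0,-20,0,0,0,0,0,0,-25,0,0,0,0,0,0,-25,0,0,0,0,0,0,-20,0,0,0,0,0,0,-5,0,0,0,0,0,0,0,0]

```text
t: 18.2
ee_pos: [655.1, 158.0, 371.2]
orientation: [2.193, 2.249, 0.001]
ft_force: [0.2, 0.6, -2.4]
width: 9.6
grasp_force: 30.0
```

```bash
python3 - <<'E'
from h import *
t=get_image('top')
d=t['depth'];vv,uu=np.mgrid[0:384,0:512]
P=np.stack([(uu-t['cx'])/t['fx']*d,-(vv-t['cy'])/t['fy']*d,-d,np.ones_like(d)],-1)@t['cam_to_world'].T
# tray map heights
for x in range(640,330,-20):
  r=[]
  for y in range(-250,-460,-15):
    m=(abs(P[...,0]-x)<10)&(abs(P[...,1]-y)<8); r.append(int(P[m][:,2].max()) if m.any() else -1)
  print(x,r)
cv2.imwrite('pics/e.png',np.hstack([cv2.resize(t['pixels'][130:290,320:420],(375,600)),cv2.resize(get_image('side')['pixels'][60:260,180:320],(420,600))]))
delta([495,-308,345],1.7)
E
```

```text
640 [8, 28, 7, 100, 100, 100, 95, 21, 23, 23, 25, 25, 23, 23]
620 [5, 28, 92, 100, 102, 100, 99, -1, 8, 9, 7, 12, 12, 9]
600 [4, 22, 101, 102, 100, 102, 103, 6, 9, 9, 10, 9, 8, 8]
580 [6, 25, 8, 92, 101, 101, 94, 8, 10, 9, 10, 14, 8, 7]
560 [27, 21, 9, 10, 10, 11, 11, 8, 9, 29, 29, 31, 34, 30]
540 [27, 8, 8, 14, 11, 8, 8, 7, 9, 35, 13, 11, 30, 31]
520 [23, 7, 9, 9, 9, 11, 9, 7, 9, 30, 35, 35, 29, 26]
500 [25, 8, 7, 7, 11, 12, 7, 9, 9, 7, 32, 36, 8, 24]
480 [26, 9, 6, 8, 11, 10, 12, 9, 11, 9, 35, 29, 7, 26]
460 [25, 8, 8, 8, 8, 7, 11, 9, 10, 26, 34, 31, 8, 23]
440 [26, 9, 7, 7, 11, 9, 8, 9, 10, 27, 34, 28, 8, 27]
420 [22, 8, 10, 8, 11, 12, 8, 9, 7, 30, 33, 22, 20, 25]
400 [20, 11, 11, 102, 112, 112, 107, -1, 9, 31, 31, 9, 25, 25]
380 [9, 9, 11, 104, 116, 116, 108, 85, 9, 33, 30, 9, 25, 7]
360 [9, 9, 8, 91, 105, 105, 99, 8, 11, 29, 30, 9, 22, 4]
340 [22, 23, 27, 27, 22, 24, 25, 24, 24, 28, 8, 10, 28, 5]
t 18.3 pos [654.7 157.9 369.8] yaw 1.44 zaxis [-0.001 -0.    -1.   ] q [ 0.22  0.38  1.36 -0.    1.41  0.19] F [ 0.1 -0.2 -2.2]
shift [-461.7 -171.3   25.2] turn -0.26
```

View pics/e.png

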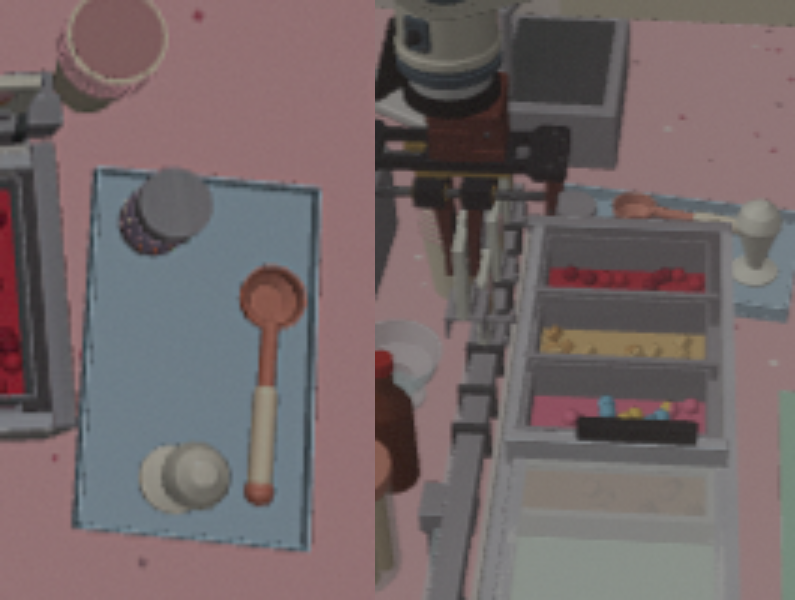

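The tile came up with its clip, with the leg visible at side-crop (455,320). The tray is free between the tin at crop (165,210) and the cone at (185,475), left of the scoop, around world (495,-312).

>>> jog_arm:
  increments: [0,0,0,-26,-10,0,0,0,0,0,-46,-17,0,0,0,0,0,-46,-17,0,0,0,0,0,-46,-17,0,0,0,0,0,-46,-17,0,0,0,0,0,-46,-17,0,0,0,0,0,-46,-17,0,0,0,0,0,-46,-17,0,0,0,0,0,-46,-17,0,0,0,0,0,-46,-17,0,0,0,0,0,-26,-9,0,0,0,0,0,0,0,0,0]

```text
t: 19.8
ee_pos: [492.8, -314.2, 370.0]
orientation: [-2.197, -2.244, 0.001]
ft_force: [0.5, 0.5, -3.2]
width: 9.9
grasp_force: 30.0
```

```bash
python3 - <<'E'
from h import *
delta([495,-312,65],1.7); o=get_obs(); print(o['width'],o['moment'])
E
```

```text
t 19.8 pos [ 492.8 -314.2  370. ] yaw 1.23 zaxis [-0.001  0.    -1.   ] q [-0.59  0.23  1.56 -0.    1.35 -0.61] F [ 0.5  0.5 -3.2]
shift [  2.    2.6 305. ] turn -0.47
9.860924167521679 [-0.0099488  -0.10580357  0.00330106]
```

>>> jog_arm:
  increments: [0,0,0,2,2,20,0,0,0,0,0,0,40,0,0,0,0,0,0,45,0,0,0,0,0,0,45,0,0,0,0,0,0,45,0,0,0,0,0,0,40,0,0,0,0,0,0,30,0,0,0,0,0,0,20,0,0,0,0,0,0,10,0,0,0,0,0,0,3,0,0,0,0,0,0,0,0]

```text
t: 21.18
ee_pos: [497.1, -310.2, 73.3]
orientation: [2.193, 2.249, 0.0]
ft_force: [0.1, -0.2, -1.1]
width: 9.7
grasp_force: 30.0
```

>>> jog_arm:
  increments: [0,0,0,0,0,2,0,0,0,0,0,0,1,0,0,0,0,0,0,0,0]

```text
t: 21.55
ee_pos: [496.8, -310.2, 69.8]
orientation: [2.193, 2.249, 0.0]
ft_force: [-1.1, 0.3, -1.4]
width: 10.0
grasp_force: 30.0
```

>>> jog_arm:
  increments: [0,0,0,0,0,2,0,0,0,0,0,0,0,0]

```text
t: 21.8
ee_pos: [496.7, -310.1, 67.5]
orientation: [-2.193, -2.249, 0.0]
ft_force: [-0.6, 0.1, -1.8]
width: 9.9
grasp_force: 30.0
```

>>> jog_arm:
  increments: [0,0,0,0,0,1.5,0,0,0,0,0,0,0,0]

```text
t: 22.05
ee_pos: [496.9, -310.2, 67.1]
orientation: [2.193, 2.249, 0.0]
ft_force: [-2.4, 1.7, 8.0]
width: 9.9
grasp_force: 30.0
```

>>> jog_arm:
  increments: [0,0,0,0,0,1,0,0,0,0,0,0,0,0]

```text
t: 22.3
ee_pos: [496.9, -310.3, 67.0]
orientation: [2.193, 2.249, 0.0]
ft_force: [-4.9, 2.9, 16.4]
width: 10.1
grasp_force: 30.0
```

>>> jog_arm:
  increments: [0,0,0,0,0,-1.5,0,0,0,0,0,0,0,20,0,0,0,0,0,0,40,0,0,0,0,0,0,60,0,0,0,0,0,0,60,0,0,0,0,0,0,60]

```text
t: 23.05
ee_pos: [496.8, -310.1, 66.6]
orientation: [-2.193, -2.249, 0.0]
ft_force: [-0.3, -0.6, 0.3]
width: 51.9
grasp_force: 0.0
```

>>> jog_arm:
  increments: [0,0,0,0,0,-10,60,0,0,0,0,0,-25,60,0,0,0,0,0,-40,60,0,0,0,0,0,-50,70,0,0,0,0,0,-60,100,0,0,0,0,0,-50,100,0,0,0,0,0,0,100]

```text
t: 23.92
ee_pos: [498.8, -311.4, 307.2]
orientation: [2.187, 2.242, 0.003]
ft_force: [0.1, -0.6, 0.2]
width: 86.6
grasp_force: 0.0
```

```bash
python3 - <<'E'
from h import *
t=get_image('top');s=get_image('side')
cv2.imwrite('pics/f.png',np.hstack([cv2.resize(t['pixels'][130:290,300:430],(390,480)),cv2.resize(s['pixels'][90:250,190:325],(405,480))]))
for n,im in(('top',t),('side',s)):
  d=im['depth'];vv,uu=np.mgrid[0:384,0:512]
  P=np.stack([(uu-im['cx'])/im['fx']*d,-(vv-im['cy'])/im['fy']*d,-d,np.ones_like(d)],-1)@im['cam_to_world'].T
  q=P[(P[...,2]>85)&(P[...,2]<125)&(abs(P[...,0]-497)<45)&(abs(P[...,1]+310)<50)][:,:3]
  if len(q): print('tile',n,len(q),np.round(np.percentile(q,[3,50,97],0)).tolist())
  q=P[(im['pixels'].max(2)<45)&(P[...,2]>195)&(P[...,2]<226)&(abs(P[...,0]-503)<65)&(abs(P[...,1]-174)<40)][:,:3]
  if len(q): print('pull',n,len(q),np.round(np.percentile(q,[3,50,97],0)).tolist())
delta([502,174,280],91.7)
E
```

```text
tile top 75 [[492.0, -336.0, 89.0], [497.0, -308.0, 106.0], [502.0, -283.0, 111.0]]
pull top 188 [[454.0, 166.0, 209.0], [503.0, 174.0, 216.0], [553.0, 180.0, 220.0]]
tile side 27 [[493.0, -333.0, 105.0], [498.0, -310.0, 109.0], [502.0, -287.0, 113.0]]
pull side 153 [[464.0, 172.0, 203.0], [522.0, 179.0, 214.0], [553.0, 184.0, 221.0]]
t 24.02 pos [ 496.6 -310.   302.3] yaw 1.44 zaxis [ 0.001 -0.001 -1.   ] q [-0.58  0.28  1.64  0.    1.21 -0.6 ] F [-0.4  0.8  0.1]
shift [483.8  17.5  22. ] turn -90.26
```

View pics/f.png

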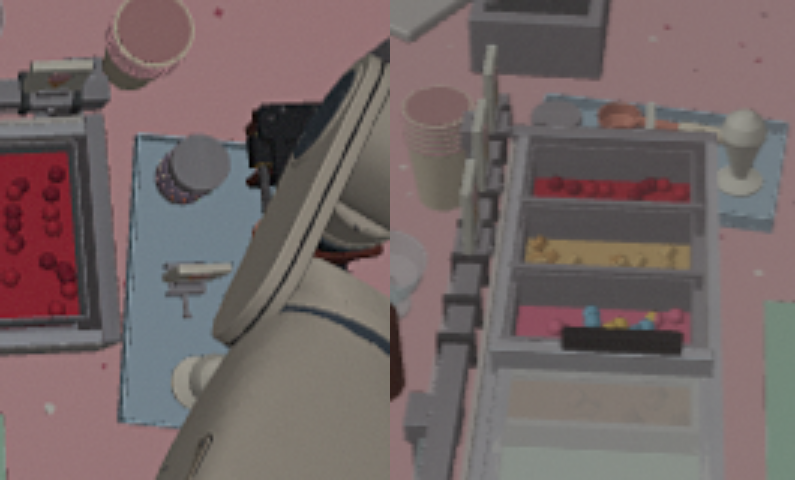

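The crop shows the tile upright on the tray at left-half (195,272), the three others still on the rail, the tin and cone untouched, and the pull at right-half (622,340). Going back to the pull.

>>> jog_arm:
  increments: [0,0,0,28,2,0,100,0,0,0,48,2,0,100,0,0,0,48,2,0,100,0,0,0,48,2,0,100,0,0,0,48,2,0,100,0,0,0,48,2,0,100,0,0,0,48,2,0,100,0,0,0,48,2,0,100,0,0,0,48,2,0,100,0,0,0,48,0,0,100,0,0,0,24,0,0,100,0,0,0,0,0,0,100]

```text
t: 25.52
ee_pos: [501.5, 175.2, 299.8]
orientation: [-2.189, -2.251, 0.005]
ft_force: [0.1, 0.1, 0.6]
width: 88.0
grasp_force: 0.0
```

>>> jog_arm:
  increments: [0,0,-10,0,0,0,100,0,0,-10,0,0,0,100,0,0,-10,0,0,0,100,0,0,-10,0,0,0,100,0,0,-10,0,0,0,100,0,0,-10,0,0,0,100,0,0,-10,0,0,0,100,0,0,-10,0,0,0,100,0,0,-10,0,0,0,100,0,0,0,0,0,0,100]

```text
t: 26.78
ee_pos: [502.2, 172.9, 300.7]
orientation: [0.035, -3.139, 0.001]
ft_force: [-0.0, -0.4, -0.3]
width: 87.9
grasp_force: 0.0
```

```bash
python3 - <<'E'
from h import *
delta([502.5,174,191],91.7)
E
```

```text
t 26.77 pos [502.2 172.9 300.7] yaw 91.29 zaxis [-0.002 -0.001 -1.   ] q [ 0.31  0.2   1.76 -0.    1.19 -1.28] F [-0.  -0.4 -0.3]
shift [ -0.6   1.1 109.7] turn -0.41
```

>>> jog_arm:
  increments: [0,0,-0.4,0,1,25,50,0,0,0,0,0,40,50,0,0,0,0,0,30,50,0,0,0,0,0,14,50,0,0,0,0,0,0,0,0,0,0,0,0,0,0,0,0,0,0,0,0,0,0,0,0,0,0,0,0,0,0,0,0,0,0,0,0,0,0,0,0,0,0,0,0,0,0,0,0,0]

```text
t: 28.15
ee_pos: [503.2, 175.3, 193.6]
orientation: [-0.05, 3.14, 0.001]
ft_force: [-0.1, -1.3, 6.3]
width: 13.5
grasp_force: 30.0
```

>>> jog_arm:
  increments: [0,0,0,0,-3,0,0,0,0,0,0,-4,0,0,0,0,0,0,-4,0,0,0,0,0,0,-4,0,0,0,0,0,0,-4,0,0,0,0,0,0,-4,0,0]

```text
t: 28.9
ee_pos: [503.8, 152.6, 193.6]
orientation: [-0.05, 3.14, 0.002]
ft_force: [-1.5, 0.7, 7.2]
width: 13.8
grasp_force: 30.0
```

>>> jog_arm:
  increments: [0,0,0,0,-5,0,0,0,0,0,0,-7,0,0,0,0,0,0,-9,0,0,0,0,0,0,-9,0,0,0,0,0,0,-9,0,0,0,0,0,0,-9,0,0]

```text
t: 29.65
ee_pos: [505.1, 104.4, 193.6]
orientation: [-0.05, 3.14, 0.002]
ft_force: [-2.7, 2.0, 7.8]
width: 13.7
grasp_force: 30.0
```

>>> jog_arm:
  increments: [0,0,0,0,-9,-1,0,0,0,0,0.2,-10,-1,0,0,0,0,0.2,-10,0,0,0,0,0,0.2,-10,0,0,0,0,0,0.2,-10,0,0,0,0,0,0.2,-10,0,0,0,0,0,0.2,-10,0,0,0,0,0,0.2,-10,0,0,0,0,0,0.2,-10,0,0]

```text
t: 30.78
ee_pos: [507.5, 14.8, 193.7]
orientation: [-0.05, 3.139, 0.001]
ft_force: [10.6, 1.3, -16.5]
width: 13.8
grasp_force: 30.0
```

>>> jog_arm:
  increments: [0,0,0,0,-12,0,0,0,0,0,0,-12,0,0,0,0,0,0,-12,0,0,0,0,0,0,-12,0,0,0,0,0,0,-12,0,0,0,0,0,0,-12,0,0,0,0,0,0,-12,0,0,0,0,0,0,-12,0,0]

```text
t: 31.78
ee_pos: [510.0, -81.0, 193.7]
orientation: [-0.05, 3.14, 0.001]
ft_force: [7.8, 1.6, -14.0]
width: 13.9
grasp_force: 30.0
```

>>> jog_arm:
  increments: [0,0,0,-0.5,-10,0.5,0,0,0,0,-0.5,-12,0.5,0,0,0,0,0,-12,0,0,0,0,0,0,-12,0,0,0,0,0,0,-12,0,0,0,0,0,0,-12,0,0,0,0,0,0,-10,0,0,0,0,0,0,-8,0,0]

```text
t: 32.78
ee_pos: [512.5, -169.3, 193.6]
orientation: [0.05, -3.14, -0.0]
ft_force: [-4.2, 2.4, 2.5]
width: 13.8
grasp_force: 30.0
```

>>> jog_arm:
  increments: [0,0,0,0,-4,0,0,0,0,0,0,-3,0,0,0,0,0,0,-2,0,0,0,0,0,0,-2,0,0]

```text
t: 33.28
ee_pos: [512.7, -179.9, 193.6]
orientation: [0.05, -3.14, -0.0]
ft_force: [-5.3, 1.2, 2.6]
width: 13.8
grasp_force: 30.0
```

>>> jog_arm:
  increments: [0,0,0,0,-2,0,0,0,0,0,0,-2,0,0,0,0,0,0,0,0,0]

```text
t: 33.65
ee_pos: [512.8, -182.4, 193.6]
orientation: [0.05, -3.14, -0.004]
ft_force: [-5.3, 9.1, 3.9]
width: 14.0
grasp_force: 30.0
```

>>> jog_arm:
  increments: [0,0,0,0,-2,0,0,0,0,0,0,-1,0,0,0,0,0,0,0,0,0]

```text
t: 34.02
ee_pos: [512.8, -182.5, 193.6]
orientation: [0.05, -3.139, -0.012]
ft_force: [-4.3, 23.4, 7.6]
width: 13.7
grasp_force: 30.1
```

A solid stop at y=-182.4, well past the last tile and about 420 mm of travel in total. Relieving, releasing and retreating.

>>> jog_arm:
  increments: [0,0,0,0,1.5,0,0,0,0,0,0,0,0,20,0,0,0,0,0,0,40,0,0,0,0,0,0,50,0,0,0,0,0,-20,50,0,0,0,0,0,-50,50,0,0,0,0,0,-50,50,0,0,0,30,0,-30,50,0,0,0,50,0,0,50,0,0,0,50,0,0,50,0,0,0,0,0,0,50,0,0,0,0,0,0,50]

```text
t: 35.52
ee_pos: [384.4, -189.9, 344.3]
orientation: [-0.049, 3.139, -0.002]
ft_force: [0.6, 0.0, -0.0]
width: 44.1
grasp_force: 0.0
```

```bash
python3 - <<'E'
from h import *
t=get_image('top');s=get_image('side')
cv2.imwrite('pics/g.png',np.hstack([cv2.resize(t['pixels'][130:290,180:430],(440,282)),cv2.resize(s['pixels'][90:250,190:325],(340,282))]))
for n,im in(('top',t),('side',s)):
  d=im['depth'];vv,uu=np.mgrid[0:384,0:512]
  P=np.stack([(uu-im['cx'])/im['fx']*d,-(vv-im['cy'])/im['fy']*d,-d,np.ones_like(d)],-1)@im['cam_to_world'].T
  q=P[(im['pixels'].max(2)<45)&(P[...,2]>195)&(P[...,2]<226)&(abs(P[...,0]-513)<65)&(abs(P[...,1]+184)<40)][:,:3]
  if len(q): print('pull',n,len(q),np.round(np.percentile(q,[3,50,97],0)).tolist())
  q=P[(P[...,2]>85)&(P[...,2]<125)&(abs(P[...,0]-497)<45)&(abs(P[...,1]+310)<50)][:,:3]
  if len(q): print('tile',n,len(q),np.round(np.percentile(q,[3,50,97],0)).tolist())
o=get_obs();print(o['t'],o['ee_pos'],o['ft_force'],o['width'])
E
```

```text
pull top 200 [[462.0, -187.0, 203.0], [511.0, -180.0, 215.0], [562.0, -174.0, 221.0]]
pull side 11 [[497.0, -178.0, 206.0], [550.0, -174.0, 211.0], [560.0, -171.0, 219.0]]
35.625 [ 384.77002213 -189.69988885  343.90767364] [-0.27275168 -0.58961962  0.61097092] 43.75131738428151
```

View pics/g.png

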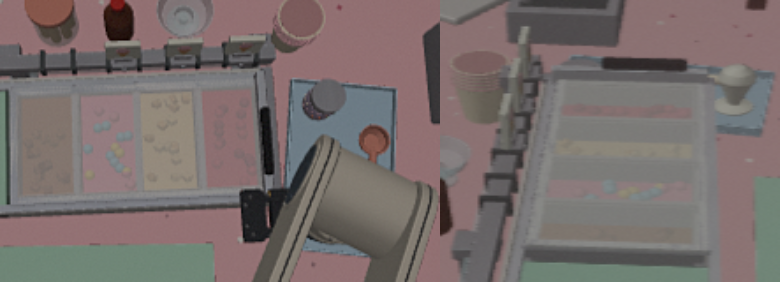

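The cover is shut over the pans, with the pull at left-half (266,140), and three tiles remain on the rail. The arm hides the tray tile. I'll make a gentle seating push from behind the pull to be sure of the stop.

>>> jog_arm:
  increments: [0,0,0,-40,20,0,0,0,0,0,-45,20,0,0,0,0,0,-45,6,0,0,0,0,0,0,0,45,0,0,0,0,0,0,50,0,0,0,0,0,0,40,0,0,0,0,0,0,10,0,0,0,0,0,0,0,0,0,0,0,0,-4,0,0,0,0,0,0,-4,0,0,0,0,0,0,-4,0,0]

```text
t: 37.0
ee_pos: [513.0, -151.7, 199.6]
orientation: [-0.05, 3.14, -0.001]
ft_force: [0.2, 0.5, -0.2]
width: 0.5
grasp_force: 0.0
```

>>> jog_arm:
  increments: [0,0,0,0,-3,0,0,0,0,0,0,-2,0,0,0,0,0,0,0,0,0]

```text
t: 37.38
ee_pos: [512.6, -156.3, 198.7]
orientation: [0.05, -3.141, -0.0]
ft_force: [0.2, 0.1, 0.0]
width: 0.4
grasp_force: 0.0
```

>>> jog_arm:
  increments: [0,0,0,0,-2,0,0,0,0,0,0,-2,0,0,0,0,0,0,0,0,0]

```text
t: 37.75
ee_pos: [512.8, -160.3, 198.7]
orientation: [0.05, -3.141, -0.0]
ft_force: [0.2, 0.1, 0.9]
width: 0.4
grasp_force: 0.0
```

>>> jog_arm:
  increments: [0,0,0,0,-2,0,0,0,0,0,0,-2,0,0,0,0,0,0,0,0,0]

```text
t: 38.12
ee_pos: [512.9, -164.3, 198.7]
orientation: [-0.05, 3.141, -0.0]
ft_force: [0.1, 0.3, 0.8]
width: 0.4
grasp_force: 0.0
```

>>> jog_arm:
  increments: [0,0,0,0,-1.5,0,0,0,0,0,0,-1.5,0,0,0,0,0,0,0,0,0]

```text
t: 38.5
ee_pos: [512.9, -166.2, 198.7]
orientation: [0.05, -3.141, -0.003]
ft_force: [0.0, 6.7, 2.2]
width: 0.3
grasp_force: 2.9
```

>>> jog_arm:
  increments: [0,0,0,0,-1.5,0,0,0,0,0,0,0,0,0]

```text
t: 38.75
ee_pos: [512.9, -166.2, 198.7]
orientation: [0.049, -3.141, -0.007]
ft_force: [0.8, 13.5, 3.5]
width: 0.5
grasp_force: 6.5
```

>>> jog_arm:
  increments: [0,0,0,0,-1.5,0,0,0,0,0,0,0,0,0]

```text
t: 39.0
ee_pos: [512.9, -166.2, 198.7]
orientation: [0.049, -3.14, -0.011]
ft_force: [1.0, 19.9, 5.5]
width: 0.6
grasp_force: 10.1
```

The cover is rigidly at its stop. Backing off, clearing the view and checking the tile.

>>> jog_arm:
  increments: [0,0,0,0,6,0,0,0,0,0,0,15,0,0,0,0,0,0,0,-40,0,0,0,0,0,0,-60,0,0,0,0,0,50,-30,0,0,0,0,0,50,0,0,0,0,0,0,50,0,0,0,0,0,0,50,0,0,0,0,0,0,50,0,0,0,0,0,0,50,0,0,0,0,0,0,0,0,0]

```text
t: 40.38
ee_pos: [502.2, 153.5, 328.5]
orientation: [0.057, -3.141, -0.0]
ft_force: [-0.2, -0.6, 0.4]
width: 0.1
grasp_force: 0.0
```

```bash
python3 - <<'E'
from h import *
t=get_image('top');s=get_image('side')
cv2.imwrite('pics/h.png',np.hstack([cv2.resize(t['pixels'][130:290,180:430],(600,384)),cv2.resize(s['pixels'][90:190,240:325],(200,384))]))
o=get_obs();print(o['t'],o['ee_pos'],o['ft_force'])
E
```

```text
40.475 [502.41692999 150.90293335 328.49047898] [0.06842831 0.02571693 0.33145339]
```

View pics/h.png

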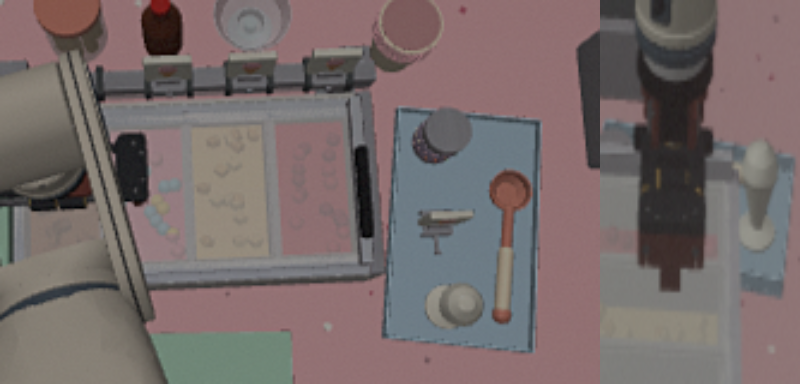

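The tile stands upright on the tray at (447,218), the cover is shut with the pull at (364,190), three tiles are on the rail, and tin, scoop and cone are undisturbed.

```bash
python3 -c "
from h import *
print(job.close_job())"
```

```text
the job is handed in; nothing more can be done
None
```

The job is handed in after about 40 s: I felt the cover bind at about 7 N and backed it off 22 mm, stood the bent-clip tile upright on the tray, and slid the cover to its stop; the other three tiles and the tray items look undisturbed.

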